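# Pop out the tick remover and trap it on the chute

## Robot

A 6-joint arm with a two-finger parallel gripper is mounted at the origin on the work surface. World frame = base frame: x ahead of the robot, y to its left, z up, the work surface at z = 0. Lengths are in m, angles in rad, forces in N, time in s.
With the tool pointing down it reaches from about 0.35 to 0.875 m from the base axis. Payload 15.5 kg.
Tool frame: the origin (TCP) lies between the finger pads; the fingertips stand 17 mm ahead of it and the grasp point (between the pads) lies 2 mm behind it (manip.finger_overhang is the distance from the TCP to the fingertips, in m); z points along the fingers, y is the line along which they close (so a half turn about z gives the same grasp; the last joint's range is limited). The gripper opens to 85 mm and grips with 20 to 120 N. Pads are 22 mm wide; open, the fingers measure 114 mm over their backs; the gripper's body (76 mm by 85 mm) begins 54 mm behind the grasp point. The pads swing forward as they close: fully open they stand 13 mm farther back than shut.
Start: joints at [1.238, 0.494, 1.345, -0, 1.302, -0.096], TCP at [0.147, 0.607, 0.223] pointing down, gripper open.
Joint ranges: [-2.91, 2.91], [-0.82, 2.16], [0.22, 2.67], [-1.22, 4.37], [0.12, 2.79], [-3.08, 3.08]. Speed limits (rad/s): [1.89, 1.89, 2.57, 3.01, 3.01, 3.01].

## Interface

Orientations are given as a unit quaternion [x, y, z, w].
In Python, from plant import manip gives the robot as it stands.
- The arm moves only by the tool drive_tool, never from a script. Its argument "targets" is a list of rows, each an object of numbers: "hand": the finger opening in mm, from 0 to 85.4; "dx", "dy", "dz": the shift along the tool's x, y, z as a fraction of full scale; "twist": the turn about the tool's z as a fraction of full scale. In form: [{"hand": .., "dx": .., "dy": .., "dz": .., "twist": ..}, ...]. A call has 1 to 20 rows; each row is the pose to reach, as a shift and turn from the pose commanded when the call began, along the tool's axes at that moment, turning the shorter way round; what a row does not reach only later rows make up. Full scale, the value 1, is 0.3 m for a shift and pi rad for a turn. A row lasts 1/8 s, in which the tool goes at most 62.5 mm and 10.7 degrees, less where a joint would pass 70% of its speed; a pose out of reach is approached as far as the arm can. A call with a number of a shift or a turn outside -1 to 1 is refused whole. A call with a gripper value outside its range is refused whole. The fingers move at their own pace and stop on an object; the grip force is fixed at half the most. Time passes only in rows, so rows that repeat a pose let the fingers close. It gives the time, the measured TCP pose, the force, the opening and the grip force at its end, in the units of the state.
- manip.observe(): the state, without advancing time (a new reading comes with each control period).
- manip.read_camera(name): name is "side" or "top" or "wrist"; returns a dict with "frame" (480x640x3 uint8, red, green, blue), "mtx" (3x3 intrinsics, pixels), "R" (3x3) and "t" (3): a world point X has camera coordinates R X + t. Camera axes: x right, y down, z forward; pixel columns grow to the right and rows downward; lengths in m; the calibration is good to about 2 mm. A picture is of the moment at which its call begins. There is no depth.
- manip.sign_off(): hands the job in; it is judged then, once.
The state is a dict: "t": time; "qpos": joint angles; "joint_vel": joint speeds; "effort": joint torques, N m; "ee_pos": TCP position; "ee_rot": TCP orientation; "wrist_force": force on the tool from outside, world axes, zero at the start; "moment": the same for the moment, N m; "opening": opening from 0.0 (shut) to 1.0 (fully open); "grasp_force": force on a finger pad.
Only numpy, scipy, OpenCV 4.12 (cv2) and the standard library are available. Lean on these libraries where they do the work, as an engineer would, in place of code of your own. Each camera call takes 0.05 s, during which the arm holds its last target. There are 200 camera calls.

## Task

With one fingertip press the yellow ejector key of the green dock down, so that the white tick remover pops up out of its pocket, and with the other finger trap it on the steel chute, well out of its seat, before it slides off the open end. Do not touch the remover before it has popped out, do not grasp or lift it, and leave everything else on the bench where it is. Finish while holding: one finger still keeps the key well down and the other still holds the remover back, at rest on the chute.

Things in the scene. Friction and masses are not known exactly. Their poses are not given: they have to be found in the camera images.
- dock: Green dock fixed to the bench, 165 x 132 mm, 70 mm high at the back. Origin on the bench under the middle of the pocket's lip; x points down the chute, z up. The polished steel chute, 40 mm wide inside, centre line y = 0, slopes down 18 degrees: floor 45 mm above the bench at the lip (x = 0), 17 mm at the open end (x = 86 mm). Its 4 mm side walls rise 8 mm above its floor.
- lifter (a joint): How far the lifter in the pocket's floor has risen, in m, 0 to 0.012; the key drives it, 1.2 mm per mm. The pocket is a recess behind the lip, 54 mm long, 7 mm deeper than the chute. At about 6 mm of key travel the remover clears the lip and slides off down the chute by its weight, reaching the open end within half a second unless something stands in its way.
- key_top (a point): Centre of the flat top of the yellow ejector key (moves down with it). The key is 34 mm (dock x) x 44 mm (dock y), centred 43 mm (x) and 62 mm (y) from the dock's origin, beside the middle of the chute. Its top is 50 mm above the bench, 40 mm when fully pressed. It stands in a grey housing 44 x 54 mm, 36 mm high.
- trap (a point): Point on the chute floor's centre line, 45 mm down from the lip, 31 mm above the bench, straight beside the key, 62 mm from its centre along the dock's y. A fingertip 22 mm wide along the chute, standing here level with the fully pressed key, is about 5 mm above the floor at its uphill edge: clear of it, and low enough to stop the 18 mm high remover.
- key (a joint): How far the yellow key is pressed, in m: 0 up, 0.010 fully down. A spring resists with 2 N at the start and 4 N fully down, plus up to 1 N for the remover's weight; then it meets a firm stop. It springs up when let go.
- remover: White plastic tick remover, a block 50 mm (x) x 36 mm (y) x 18 mm (z) with a notched nose at +x and a grey patch on top, about 60 g, lying in the pocket, nose down the chute. Origin at the centre of its underside; x along its length, z out of its top, tilted like the chute. In the pocket its origin lies at x = -26 mm in the dock's frame, 46 mm above the bench.
- carabiner: Bystander: red metal carabiner lying flat beside the dock (its -y side), about 90 x 46 x 10 mm, origin at the middle on the bench.
- wax_tin: Bystander: round brass-coloured tin with a grey lid beside the dock (its -y side), 66 mm across, 28 mm high, origin under its centre.
- jar: Bystander: clear glass jar with a closed aluminium screw lid, 72 mm across, 88 mm high, origin under its centre.
- brush: Bystander: black rubber-tipped boot brush lying bristles down, 200 x 56 mm, 44 mm high, origin under its middle, x along its length.
- torch: Bystander: blue and black hand torch lying down, 135 mm long, 35 mm thick, origin under its middle, x along its length.
- shoehorn: Bystander: flat dark wooden shoehorn, 173 x 38 mm, 8 mm high, origin on the bench, x along its length.
Things that resemble listed ones, but are neither listed nor needed, are in the scene too. Several things have the shape of the remover; the one meant has the colours described above.

How it is judged:
By the outcome, as a careful person would: the job done as asked, in the order asked, and still so for the second after the job is handed in, while the arm keeps its last pose, push and grip.
It also fails if it takes over 32 s, if anything falls off the work surface, if the arm or the gripper's body presses on something with over 40 N, if the wrist force passes 120 N, or if a joint passes its speed limit or range.

## Working session

There is one attempt and no reset: what is moved stays moved. The work goes in short steps, Python scripts to look and compute and a tool call to move; the robot and the scene stay as the last step left them, time stands still between calls to the robot, and variables do not carry over. Pictures are saved under pics/ and viewed, at most 10 in all, crops included, and the job is handed in when it is done.

Besides the shell and the picture viewer there is one more tool, called after "Emit:" as name(argument=value, ...) on one line, values as JSON. drive_tool: Moves the arm, as the interface text tells. Its arguments: {"type":"object","properties":{"targets":{"type":"array","items":{"type":"object","properties":{"hand":{"type":"number"},"dx":{"type":"number","minimum":-1,"maximum":1},"dy":{"type":"number","minimum":-1,"maximum":1},"dz":{"type":"number","minimum":-1,"maximum":1},"twist":{"type":"number","minimum":-1,"maximum":1}}}}},"required":["targets"]}

```bash
mkdir -p pics; python3 - <<'E'
from plant import manip
import cv2,numpy as np,pickle
d={n:manip.read_camera(n) for n in("top","side")}
pickle.dump(d,open("c0.pkl","wb"))
for n in d: cv2.imwrite(f"pics/{n}0.png",d[n]["frame"][:,:,::-1]); print(n,d[n]["mtx"].round(1).tolist(),d[n]["R"].round(4).tolist(),d[n]["t"].round(4).tolist())
print(manip.observe(),manip.finger_overhang)
E
```

```text
top [[577.9, 0.0, 326.1], [0.0, 577.9, 241.3], [0.0, 0.0, 1.0]] [[0.0278, -0.9996, 0.0033], [-0.9781, -0.0279, -0.2063], [0.2063, 0.0025, -0.9785]] [-0.0165, 0.5478, 1.3061]
side [[581.9, 0.0, 316.4], [0.0, 581.9, 238.5], [0.0, 0.0, 1.0]] [[0.786, -0.6182, 0.0081], [-0.4521, -0.5836, -0.6746], [0.4217, 0.5265, -0.7382]] [-0.4025, 0.2948, 0.9991]
{'t': 0.1, 'qpos': array([ 1.23747855e+00,  4.94116040e-01,  1.34604330e+00, -1.57337373e-06,
        1.30253060e+00, -9.54916636e-02]), 'joint_vel': array([ 0.00108619,  0.00147328, -0.00356606,  0.00031627, -0.0011481 ,
       -0.00024085]), 'effort': array([ 1.29492317e-03, -8.83594966e+01, -3.84560645e+01, -4.83582198e-06,
        5.08740923e-03,  9.54351640e-05]), 'ee_pos': array([0.14712827, 0.60709735, 0.22277177]), 'ee_rot': array([ 1.18632787e-01,  9.92938045e-01, -5.36241697e-04, -1.15991296e-04]), 'wrist_force': array([-0.4783419 ,  0.38288033, -1.18886514]), 'moment': array([-0.01862951, -0.0096781 , -0.02007929]), 'grasp_force': 0.0, 'opening': 1.000574631047244} 0.017
```

View pics/top0.png

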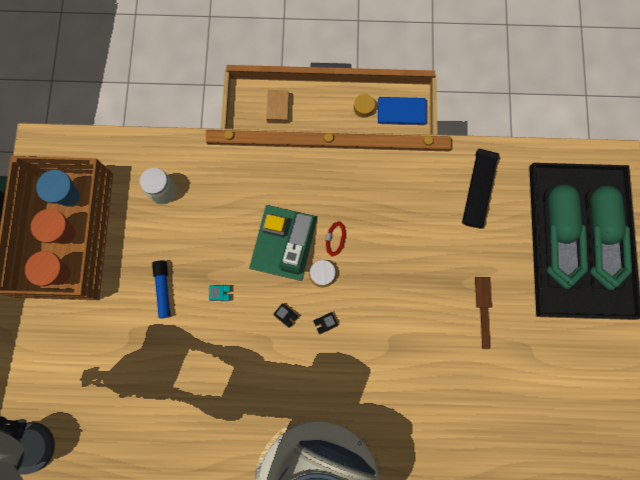

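View pics/side0.png

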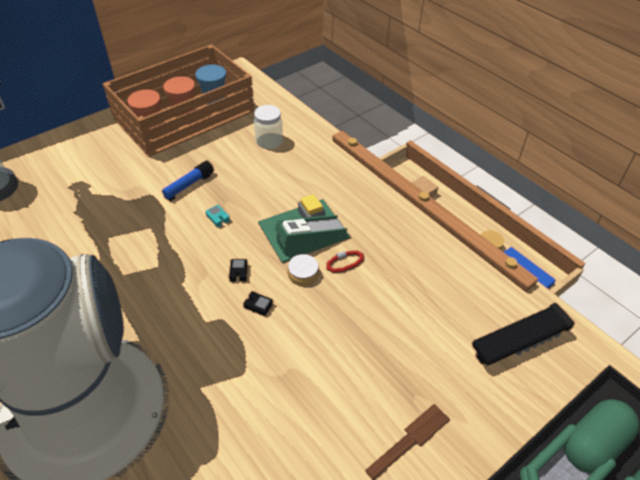

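The top view shows the dock at about (283,243), with the yellow key at (274,224), the remover at (292,255) and the chute running up to (305,215), which is roughly world +x. In the side view the key is at (312,204) and the remover at (295,229). Next I'll measure these.

```bash
cat >h.py <<'E'
import cv2,numpy as np
def ray(c,px,z):
    R,t=np.array(c["R"]),np.array(c["t"]); C=-R.T@t
    d=R.T@np.linalg.inv(c["mtx"])@np.array([px[0],px[1],1.]); return C+d*(z-C[2])/d[2]
def mask(c,lo,hi,box):
    h=cv2.cvtColor(c["frame"],cv2.COLOR_RGB2HSV); m=cv2.inRange(h,lo,hi); k=np.zeros_like(m); x0,y0,x1,y1=box; k[y0:y1,x0:x1]=255
    return m&k
def big(m): return max(cv2.findContours(m,0,2)[0],key=cv2.contourArea)
def plane_rect(c,cnt,z):
    p=np.array([ray(c,q,z)[:2] for q in cnt[:,0].astype(float)],np.float32)*1000
    return cv2.minAreaRect(p),p
E
python3 - <<'E'
import pickle,cv2,numpy as np
from h import *
d=pickle.load(open("c0.pkl","rb"))
for n,box in(("top",(235,190,325,290)),("side",(250,180,355,265))):
    c=d[n]
    y=big(mask(c,(20,150,190),(35,255,255),box)); r,p=plane_rect(c,y,.05); print(n,"key top",r)
    g=cv2.morphologyEx(mask(c,(60,60,20),(90,255,255),box),cv2.MORPH_CLOSE,np.ones((5,5)))
    g=big(g|mask(c,(20,150,100),(35,255,255),box)); r,p=plane_rect(c,g,.0); 
    print(n,"plate",r,cv2.boxPoints(r).round().tolist(), cv2.boundingRect(g))
    m=mask(c,(0,0,205),(180,40,255),box); w=big(m); print(n,"white",cv2.boundingRect(w),plane_rect(c,w,.062)[0])
c=d["top"]; print(c["frame"][224,274],c["frame"][228,300],c["frame"][250,265],c["frame"][250,292],c["frame"][255,292])
cv2.imwrite("pics/crop.png",np.hstack([cv2.resize(d["top"]["frame"][195:290,240:330,::-1],None,fx=4.4,fy=4.4,interpolation=2),cv2.resize(d["side"]["frame"][185:280,255:345,::-1],None,fx=4.4,fy=4.4,interpolation=2)]))
E
```

```text
top key top ((592.09765625, 125.13362884521484), (39.07573699951172, 30.94317626953125), 79.12349700927734)
top plate ((556.0326538085938, 104.46786499023438), (131.06858825683594, 164.1638946533203), 78.51406860351562) [[463.0, 57.0], [623.0, 24.0], [650.0, 152.0], [489.0, 185.0]] (250, 205, 67, 75)
top white (292, 262, 4, 1) ((495.572509765625, 73.60317993164062), (6.9958600997924805, 0.0), 91.62631225585938)
side key top ((593.1376342773438, 123.77632904052734), (39.89702606201172, 32.341094970703125), 77.58643341064453)
side plate ((560.6182861328125, 107.6148910522461), (131.19151306152344, 164.26956176757812), 78.69776916503906) [[467.0, 59.0], [628.0, 27.0], [654.0, 156.0], [493.0, 188.0]] (259, 209, 90, 53)
side white (289, 255, 29, 10) ((474.091796875, -4.921560287475586), (23.338693618774414, 55.06144332885742), 52.202423095703125)
[206 167   0] [128 128 128] [47 95 71] [193 196 181] [85 87 87]
```

View pics/crop.png

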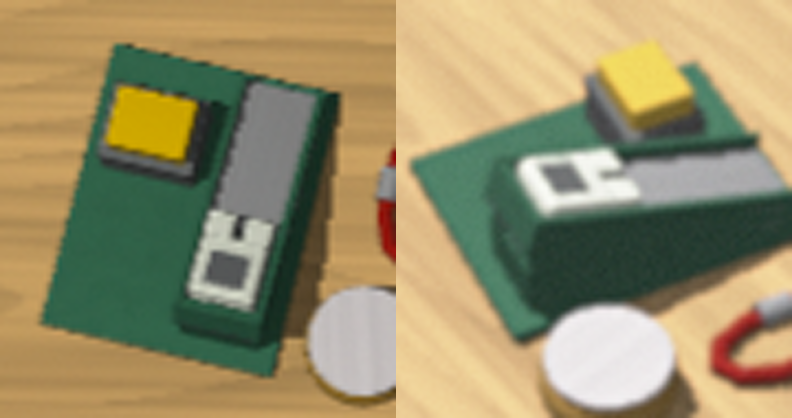

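Key top is at (0.5926, 0.1245) and the dock yaw is about -11.4°. Both views agree, and the plate measures 131 x 164 mm as it should. That puts the trap at (0.580, 0.064) and the midpoint between the fingers at (0.586, 0.094). The tool needs a twist of about -2.2°, and the finger opening should be about 47 mm.

Emit:
drive_tool(targets=[{"hand": 48, "dx": -0.1, "dy": -0.072, "dz": 0, "twist": -0.012}, {"hand": 48, "dx": -0.25, "dy": -0.18, "dz": 0, "twist": -0.012}, {"hand": 48, "dx": -0.4, "dy": -0.288, "dz": 0, "twist": -0.012}, {"hand": 48, "dx": -0.55, "dy": -0.396, "dz": 0, "twist": -0.012}, {"hand": 48, "dx": -0.7, "dy": -0.505, "dz": 0, "twist": -0.012}, {"hand": 48, "dx": -0.85, "dy": -0.613, "dz": 0, "twist": -0.012}, {"hand": 48, "dx": -0.95, "dy": -0.685, "dz": 0, "twist": -0.012}, {"hand": 48, "dx": -0.95, "dy": -0.685, "dz": 0, "twist": -0.012}, {"hand": 48, "dx": -0.95, "dy": -0.685, "dz": 0, "twist": -0.012}, {"hand": 48, "dx": -0.95, "dy": -0.685, "dz": 0, "twist": -0.012}, {"hand": 48, "dx": -0.95, "dy": -0.685, "dz": 0, "twist": -0.012}])

```text
t: 1.48
ee_pos: [0.3753, 0.3411, 0.2232]
ee_rot: [0.099, 0.995, -0.0, -0.0]
wrist_force: [0.1, -0.1, -0.4]
opening: 0.561
grasp_force: 0.0
```

```bash
cat >>h.py <<'E'
from scipy.spatial.transform import Rotation as Rot
def go(s,tgt):
    R=Rot.from_quat(s["ee_rot"]).as_matrix(); v=R.T@(np.array(tgt)-s["ee_pos"])
    yaw=np.degrees(np.arctan2(R[1,1],R[0,1]))
    print("pos",s["ee_pos"].round(4),"yaw y",yaw.round(2),"cmd",(v/.3).round(4),"twist",(-(78.6-yaw)/180).round(4),"F",s["wrist_force"].round(2),"open",s["opening"],"t",s["t"],"down",R[:,2].round(4))
E
python3 -c "
from plant import manip
from h import *
go(manip.observe(),[.5864,.0941,.16])"
```

```text
pos [0.3753 0.3411 0.2232] yaw y 78.6 cmd [-0.8526 -0.668   0.2107] twist 0.0 F [ 0.06 -0.13 -0.41] open 0.561139545210138 t 1.475 down [-2.e-04 -1.e-04 -1.e+00]
```

Emit:
drive_tool(targets=[{"hand": 48, "dx": -0.1, "dy": -0.08, "dz": 0, "twist": 0}, {"hand": 48, "dx": -0.25, "dy": -0.2, "dz": 0, "twist": 0}, {"hand": 48, "dx": -0.4, "dy": -0.315, "dz": 0, "twist": 0}, {"hand": 48, "dx": -0.55, "dy": -0.43, "dz": 0, "twist": 0}, {"hand": 48, "dx": -0.7, "dy": -0.55, "dz": 0, "twist": 0}, {"hand": 48, "dx": -0.8, "dy": -0.63, "dz": 0, "twist": 0}, {"hand": 48, "dx": -0.853, "dy": -0.668, "dz": 0, "twist": 0}, {"hand": 48, "dx": -0.853, "dy": -0.668, "dz": 0.1, "twist": 0}, {"hand": 48, "dx": -0.853, "dy": -0.668, "dz": 0.21, "twist": 0}, {"hand": 48, "dx": -0.853, "dy": -0.668, "dz": 0.3, "twist": 0}, {"hand": 48, "dx": -0.853, "dy": -0.668, "dz": 0.35, "twist": 0}, {"hand": 48, "dx": -0.853, "dy": -0.668, "dz": 0.35, "twist": 0}, {"hand": 48, "dx": -0.853, "dy": -0.668, "dz": 0.35, "twist": 0}])

```text
t: 3.1
ee_pos: [0.5873, 0.0936, 0.1193]
ee_rot: [0.1, 0.995, 0.0, 0.001]
wrist_force: [0.6, 0.4, 0.2]
opening: 0.558
grasp_force: 0.0
```

```bash
python3 - <<'E'
from plant import manip
from h import *
c={n:manip.read_camera(n) for n in("wrist","side")}
s=manip.observe(); go(s,[.5864,.0941,.07])
a=c["wrist"]["frame"]; b=cv2.resize(c["side"]["frame"][150:270,250:350],(400,480),interpolation=2)
cv2.imwrite("pics/w1.png",cv2.resize(np.hstack([a,b]),(800,369))[:,:,::-1])
w=c["wrist"]
def pj(X): q=w["mtx"]@(w["R"]@np.array(X)+w["t"]); return (q[:2]/q[2]).round(0)
print("proj keytop",pj([.5926,.1245,.05]),"trap",pj([.580,.0637,.031]))
try:
    y=big(mask(w,(20,150,120),(35,255,255),(0,0,640,480))); print(plane_rect(w,y,.05)[0],cv2.boundingRect(y))
except Exception as e: print(e)
E
```

```text
pos [0.5874 0.0934 0.1193] yaw y 78.54 cmd [0.0039 0.0015 0.1645] twist -0.0003 F [-0.7   0.41  0.89] open 0.5630986799474188 t 3.2 down [ 1.7e-03  1.0e-04 -1.0e+00]
proj keytop [379. 251.] trap [277. 241.]
((590.3043212890625, 123.95433044433594), (43.143959045410156, 35.62750244140625), 78.54877471923828) (341, 218, 76, 59)
```

View pics/w1.png

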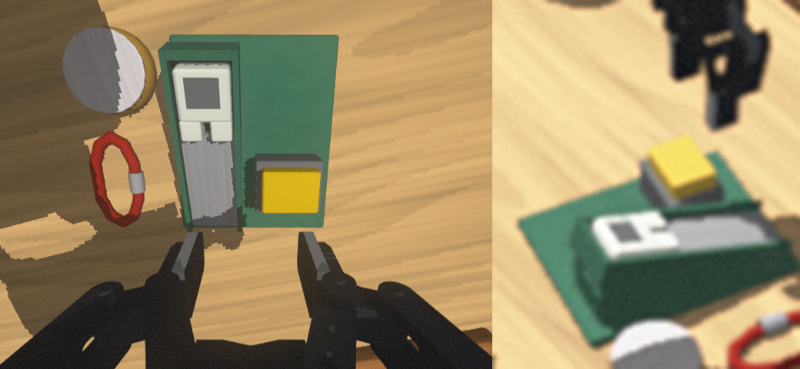

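The wrist view confirms the yaw (78.5°) and the key centre at (0.590, 0.124). The fingers line up with the chute and the key. Now I'll descend to just above the key.

Emit:
drive_tool(targets=[{"hand": 48, "dx": 0.006, "dy": 0.001, "dz": 0.05, "twist": 0}, {"hand": 48, "dx": 0.006, "dy": 0.001, "dz": 0.1, "twist": 0}, {"hand": 48, "dx": 0.006, "dy": 0.001, "dz": 0.14, "twist": 0}, {"hand": 48, "dx": 0.006, "dy": 0.001, "dz": 0.15, "twist": 0}, {"hand": 48, "dx": 0.006, "dy": 0.001, "dz": 0.15, "twist": 0}, {"hand": 48, "dx": 0.006, "dy": 0.001, "dz": 0.15, "twist": 0}])

```text
t: 3.95
ee_pos: [0.5854, 0.094, 0.0736]
ee_rot: [0.1, 0.995, 0.0, 0.0]
wrist_force: [-0.6, -1.5, 0.0]
opening: 0.562
grasp_force: 0.0
```

```bash
python3 - <<'E'
from plant import manip
from h import *
c={n:manip.read_camera(n) for n in("wrist","side")}
go(manip.observe(),[.5854,.0939,.065])
a=c["wrist"]["frame"]; b=cv2.resize(c["side"]["frame"][170:260,265:345],(426,480),interpolation=2)
cv2.imwrite("pics/w2.png",cv2.resize(np.hstack([a,b]),(800,360))[:,:,::-1])
E
```

```text
pos [0.5853 0.094  0.0737] yaw y 78.54 cmd [-0.0003 -0.0002  0.0289] twist -0.0003 F [ 0.21 -0.95 -0.62] open 0.5588492171049112 t 4.05 down [ 7.e-04  0.e+00 -1.e+00]
```

View pics/w2.png

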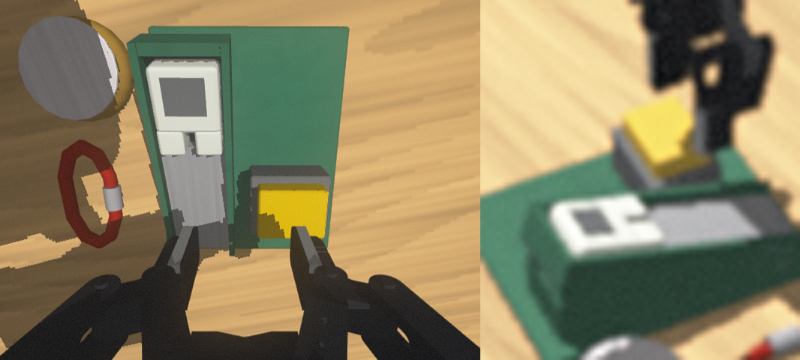

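```bash
python3 - <<'E'
from plant import manip
from h import *
s=manip.observe(); R=Rot.from_quat(s["ee_rot"]).as_matrix()
for n,sx in(("wrist",lambda u,v:(u*.75,v*.75)),("side",lambda u,v:(((u-265)*5.325+640)*.75,(v-170)*5.333*.75))):
    w=manip.read_camera(n)
    def pj(X): q=w["mtx"]@(w["R"]@np.array(X)+w["t"]); return np.round(sx(*(q[:2]/q[2])))
    for y in(.031,-.031):
      for x in (-.011,.011):
        print(n,y,x,pj(s["ee_pos"]+R@[x,y,.017]),pj(s["ee_pos"]+R@[x,y,.008]))
E
```

```text
wrist 0.031 -0.011 [294. 234.] [296. 242.]
wrist 0.031 0.011 [296. 202.] [298. 207.]
wrist -0.031 -0.011 [195. 234.] [192. 242.]
wrist -0.031 0.011 [193. 202.] [190. 207.]
side 0.031 -0.011 [677. 115.] [678. 103.]
side 0.031 0.011 [641. 127.] [641. 116.]
side -0.031 -0.011 [730. 187.] [730. 176.]
side -0.031 0.011 [693. 201.] [693. 189.]
```

The fingertips look higher in both views than the nominal 17 mm overhang predicts. I'll approach by force in small steps.

Emit:
drive_tool(targets=[{"hand": 48, "dx": 0, "dy": 0, "dz": 0.01, "twist": 0}, {"hand": 48, "dx": 0, "dy": 0, "dz": 0.02, "twist": 0}, {"hand": 48, "dx": 0, "dy": 0, "dz": 0.025, "twist": 0}, {"hand": 48, "dx": 0, "dy": 0, "dz": 0.025, "twist": 0}])

```text
t: 4.65
ee_pos: [0.585, 0.0939, 0.0656]
ee_rot: [0.1, 0.995, -0.0, -0.0]
wrist_force: [0.8, 0.2, 0.2]
opening: 0.56
grasp_force: 0.0
```

```bash
python3 - <<'E'
from plant import manip
from h import *
w=manip.read_camera("side"); s=manip.observe(); R=Rot.from_quat(s["ee_rot"]).as_matrix(); go(s,[.5854,.0939,.06])
b=cv2.resize(w["frame"][160:250,270:350],(640,720),interpolation=2)[:,:,::-1].copy()
for y in(.031,-.031):
  for x in(-.011,.011):
    q=w["mtx"]@(w["R"]@(s["ee_pos"]+R@[x,y,.017])+w["t"]); q=q[:2]/q[2]
    cv2.circle(b,(int((q[0]-270)*8+4),int((q[1]-160)*8+4)),3,(0,0,255),-1)
cv2.imwrite("pics/s3.png",b[:600])
E
```

```text
pos [0.585  0.094  0.0657] yaw y 78.54 cmd [-0.0013  0.      0.019 ] twist -0.0003 F [ 0.73 -0.58 -0.13] open 0.559907490956184 t 4.7 down [-1.e-04 -0.e+00 -1.e+00]
```

View pics/s3.png

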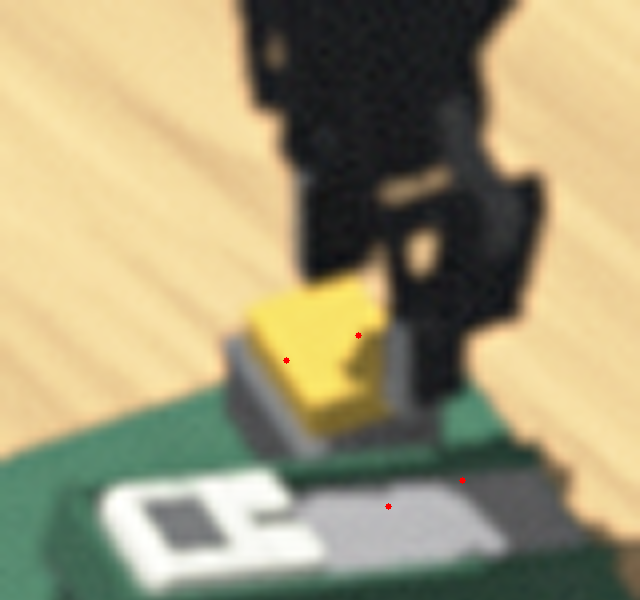

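In the side view the trap finger's tip is at about (425,400), some 90 px above the nominal marks. There is no contact force yet, so the tips are higher than nominal and I keep descending.

Emit:
drive_tool(targets=[{"hand": 48, "dx": -0.001, "dy": 0, "dz": 0.007, "twist": 0}, {"hand": 48, "dx": -0.001, "dy": 0, "dz": 0.013, "twist": 0}, {"hand": 48, "dx": -0.001, "dy": 0, "dz": 0.013, "twist": 0}])

```text
t: 5.08
ee_pos: [0.5853, 0.0939, 0.0617]
ee_rot: [0.1, 0.995, -0.0, -0.0]
wrist_force: [-0.2, -0.7, 0.1]
opening: 0.563
grasp_force: 0.0
```

Emit:
drive_tool(targets=[{"hand": 48, "dx": 0, "dy": 0, "dz": 0.006, "twist": 0}, {"hand": 48, "dx": 0, "dy": 0, "dz": 0.006, "twist": 0}])

```text
t: 5.32
ee_pos: [0.5853, 0.0939, 0.06]
ee_rot: [0.1, 0.995, -0.0, -0.0]
wrist_force: [0.6, 0.1, -0.2]
opening: 0.562
grasp_force: 0.0
```

Emit:
drive_tool(targets=[{"hand": 48, "dx": 0, "dy": 0, "dz": 0.006, "twist": 0}, {"hand": 48, "dx": 0, "dy": 0, "dz": 0.006, "twist": 0}])

```text
t: 5.58
ee_pos: [0.5852, 0.0939, 0.0581]
ee_rot: [0.1, 0.995, -0.0, -0.0]
wrist_force: [0.5, -0.0, -0.2]
opening: 0.562
grasp_force: 0.0
```

Emit:
drive_tool(targets=[{"hand": 48, "dx": 0, "dy": 0, "dz": 0.007, "twist": 0}, {"hand": 48, "dx": 0, "dy": 0, "dz": 0.007, "twist": 0}])

```text
t: 5.82
ee_pos: [0.5852, 0.0939, 0.056]
ee_rot: [0.1, 0.995, -0.0, -0.0]
wrist_force: [-0.2, 0.7, 0.3]
opening: 0.56
grasp_force: 0.0
```

```bash
python3 - <<'E'
from plant import manip
from h import *
w=manip.read_camera("side"); v=manip.read_camera("wrist"); s=manip.observe(); R=Rot.from_quat(s["ee_rot"]).as_matrix(); go(s,[.5854,.0939,.05])
b=cv2.resize(w["frame"][170:245,275:345],(560,600),interpolation=2)[:,:,::-1].copy()
cv2.imwrite("pics/s4.png",np.hstack([b,np.zeros_like(b[:,:0])]))
y=big(mask(w,(20,150,100),(35,255,255),(250,180,355,265)));print(cv2.boundingRect(y))
E
```

```text
pos [0.5853 0.0939 0.0561] yaw y 78.54 cmd [-0.0002  0.0001  0.0204] twist -0.0003 F [ 0.26 -0.38  0.24] open 0.5624353541601019 t 5.925 down [-1.e-04 -1.e-04 -1.e+00]
(302, 197, 16, 17)
```

View pics/s4.png

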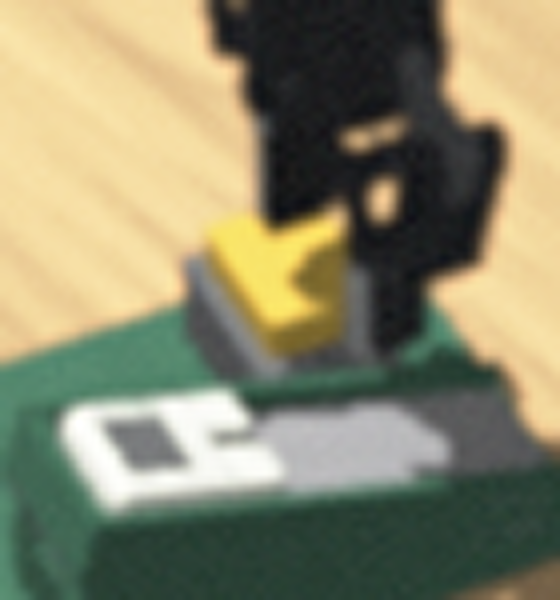

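```bash
python3 - <<'E'
from plant import manip
from h import *
w=manip.read_camera("side"); v=manip.read_camera("wrist"); s=manip.observe(); R=Rot.from_quat(s["ee_rot"]).as_matrix()
P=lambda c:c["mtx"]@np.c_[c["R"],c["t"]]
for a,b in(((319.5,215.2),(252,304)),((308.1,197.7),(399,304))):
    X=cv2.triangulatePoints(P(w),P(v),np.float64(a),np.float64(b)).ravel(); X=X[:3]/X[3]
    q=P(w)@np.r_[X,1]; r=P(v)@np.r_[X,1]
    print(X.round(4),"tool",(R.T@(X-s["ee_pos"])).round(4),(q[:2]/q[2]-a).round(1),(r[:2]/r[2]-b).round(1))
C=-v["R"].T@v["t"]; print("wristcam in tool",R.T@(C-s["ee_pos"]))
cv2.imwrite("pics/w4.png",v["frame"][150:480,130:520,::-1])
E
```

```text
[0.5726 0.0674 0.0675] tool [ 0.0073 -0.0285 -0.0113] [-0.1  0.1] [0.1 1.2]
[0.5844 0.1228 0.0691] tool [ 0.0067  0.0281 -0.0129] [-0.3  0.2] [0.3 4.6]
wristcam in tool [ 0.07850053 -0.00019919 -0.15075931]
```

View pics/w4.png

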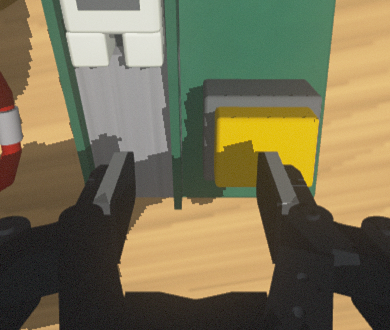

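The triangulated tips are at z ≈ 0.068, about 12 mm behind the TCP, which agrees with there being no contact. I expect contact near TCP z ≈ 0.038, so I continue carefully.

Emit:
drive_tool(targets=[{"hand": 48, "dx": 0, "dy": 0, "dz": 0.008, "twist": 0}, {"hand": 48, "dx": 0, "dy": 0, "dz": 0.016, "twist": 0}, {"hand": 48, "dx": 0, "dy": 0, "dz": 0.02, "twist": 0}, {"hand": 48, "dx": 0, "dy": 0, "dz": 0.02, "twist": 0}])

```text
t: 6.52
ee_pos: [0.5852, 0.0939, 0.05]
ee_rot: [0.1, 0.995, -0.0, -0.0]
wrist_force: [-0.4, 0.5, -0.1]
opening: 0.559
grasp_force: 0.0
```

Emit:
drive_tool(targets=[{"hand": 48, "dx": 0, "dy": 0, "dz": 0.008, "twist": 0}, {"hand": 48, "dx": 0, "dy": 0, "dz": 0.014, "twist": 0}, {"hand": 48, "dx": 0, "dy": 0, "dz": 0.014, "twist": 0}])

```text
t: 6.9
ee_pos: [0.5852, 0.0939, 0.0458]
ee_rot: [0.1, 0.995, -0.0, -0.0]
wrist_force: [-0.2, -0.1, -0.2]
opening: 0.559
grasp_force: 0.0
```

Emit:
drive_tool(targets=[{"hand": 48, "dx": 0, "dy": 0, "dz": 0.007, "twist": 0}, {"hand": 48, "dx": 0, "dy": 0, "dz": 0.01, "twist": 0}, {"hand": 48, "dx": 0, "dy": 0, "dz": 0.01, "twist": 0}])

```text
t: 7.28
ee_pos: [0.5853, 0.0939, 0.0429]
ee_rot: [0.1, 0.995, -0.0, -0.0]
wrist_force: [1.0, 0.7, -0.6]
opening: 0.565
grasp_force: 0.0
```

Emit:
drive_tool(targets=[{"hand": 48, "dx": 0, "dy": 0, "dz": 0.007, "twist": 0}, {"hand": 48, "dx": 0, "dy": 0, "dz": 0.007, "twist": 0}, {"hand": 48, "dx": 0, "dy": 0, "dz": 0.007, "twist": 0}])

```text
t: 7.65
ee_pos: [0.5854, 0.0939, 0.0409]
ee_rot: [0.1, 0.995, -0.0, 0.0]
wrist_force: [-0.9, -0.1, 0.2]
opening: 0.564
grasp_force: 0.0
```

Emit:
drive_tool(targets=[{"hand": 48, "dx": 0, "dy": 0, "dz": 0.007, "twist": 0}, {"hand": 48, "dx": 0, "dy": 0, "dz": 0.007, "twist": 0}, {"hand": 48, "dx": 0, "dy": 0, "dz": 0.007, "twist": 0}])

```text
t: 8.02
ee_pos: [0.5855, 0.0939, 0.0389]
ee_rot: [0.1, 0.995, 0.0, 0.0]
wrist_force: [0.1, 0.7, 3.0]
opening: 0.563
grasp_force: 1.3
```

```bash
python3 - <<'E'
from plant import manip
from h import *
w=manip.read_camera("side"); v=manip.read_camera("wrist"); s=manip.observe(); go(s,[.5854,.0939,.03])
b=cv2.resize(w["frame"][175:245,275:345],(400,400),interpolation=2)
a=cv2.resize(v["frame"][100:430,140:470],(400,400))
cv2.imwrite("pics/s5.png",np.hstack([b,a])[:,:,::-1])
E
```

```text
pos [0.5855 0.0939 0.0389] yaw y 78.53 cmd [ 0.0003 -0.0001  0.0297] twist -0.0004 F [ 0.65 -0.35  2.55] open 0.5620232469498463 t 8.125 down [ 4.e-04  0.e+00 -1.e+00]
```

View pics/s5.png

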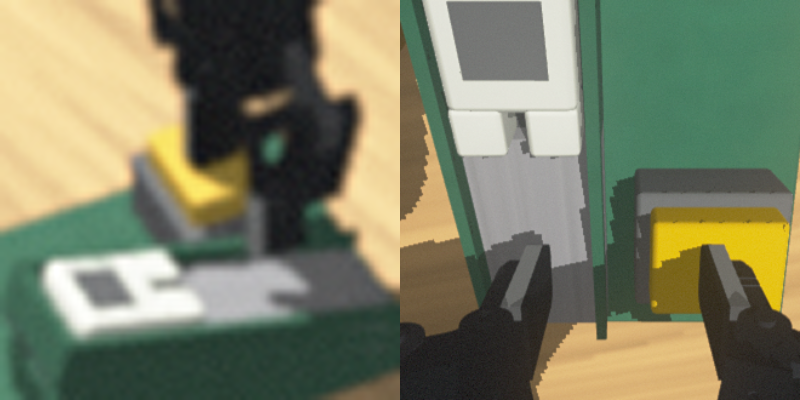

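Contact: 3 N at TCP z = 0.039. One finger stands on the middle of the key and the other is centred in the chute, with the remover still seated. Now I press about 9 mm.

Emit:
drive_tool(targets=[{"hand": 48, "dx": 0, "dy": 0, "dz": 0.01, "twist": 0}, {"hand": 48, "dx": 0, "dy": 0, "dz": 0.02, "twist": 0}, {"hand": 48, "dx": 0, "dy": 0, "dz": 0.03, "twist": 0}, {"hand": 48, "dx": 0, "dy": 0, "dz": 0.03, "twist": 0}, {"hand": 48, "dx": 0, "dy": 0, "dz": 0.03, "twist": 0}, {"hand": 48, "dx": 0, "dy": 0, "dz": 0.03, "twist": 0}, {"hand": 48, "dx": 0, "dy": 0, "dz": 0.03, "twist": 0}])

```text
t: 9.0
ee_pos: [0.5855, 0.0939, 0.0299]
ee_rot: [0.1, 0.995, 0.0, 0.0]
wrist_force: [1.9, 0.8, 3.8]
opening: 0.565
grasp_force: 2.2
```

```bash
python3 - <<'E'
from plant import manip
from h import *
w=manip.read_camera("side"); v=manip.read_camera("wrist"); s=manip.observe(); go(s,[.5854,.0939,.029])
b=cv2.resize(w["frame"][175:245,275:345],(400,400),interpolation=2)
a=cv2.resize(v["frame"][100:430,140:470],(400,400))
cv2.imwrite("pics/s6.png",np.hstack([b,a])[:,:,::-1])
E
```

```text
pos [0.5855 0.0939 0.0299] yaw y 78.53 cmd [ 0.0002 -0.      0.0029] twist -0.0004 F [ 3.08 -0.19  4.02] open 0.5623701704559303 t 9.1 down [ 3.e-04  0.e+00 -1.e+00]
```

View pics/s6.png

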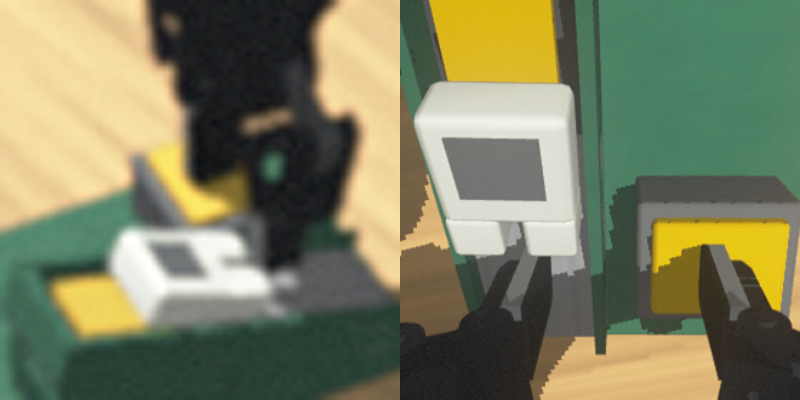

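The remover has popped out and its nose rests against the finger at about (525,235), while the lifter is visible in the empty pocket. I'll hold a moment and check that it is at rest.

Emit:
drive_tool(targets=[{"hand": 48, "dx": 0, "dy": 0, "dz": 0.001, "twist": 0}, {"hand": 48, "dx": 0, "dy": 0, "dz": 0.001, "twist": 0}, {"hand": 48, "dx": 0, "dy": 0, "dz": 0.001, "twist": 0}, {"hand": 48, "dx": 0, "dy": 0, "dz": 0.001, "twist": 0}, {"hand": 48, "dx": 0, "dy": 0, "dz": 0.001, "twist": 0}, {"hand": 48, "dx": 0, "dy": 0, "dz": 0.001, "twist": 0}, {"hand": 48, "dx": 0, "dy": 0, "dz": 0.001, "twist": 0}, {"hand": 48, "dx": 0, "dy": 0, "dz": 0.001, "twist": 0}])

```text
t: 10.1
ee_pos: [0.5855, 0.0939, 0.0295]
ee_rot: [0.1, 0.995, 0.0, 0.0]
wrist_force: [2.1, 0.6, 5.0]
opening: 0.562
grasp_force: 2.6
```

```bash
python3 - <<'E'
from plant import manip
from h import *
a=cv2.imread("pics/s6.png")[:,400:,::-1]
v=manip.read_camera("wrist"); s=manip.observe(); go(s,[.5854,.0939,.029])
b=cv2.resize(v["frame"][100:430,140:470],(400,400))
for f in(a,b):
    c={"frame":np.ascontiguousarray(f)}; w=big(mask(c,(0,0,185),(180,40,255),(0,50,190,270))); print(cv2.boundingRect(w),cv2.minAreaRect(w),cv2.contourArea(w))
if True:
    y=big(mask({"frame":np.ascontiguousarray(b)},(20,150,120),(35,255,255),(0,0,180,200)));print("lifter",cv2.boundingRect(y))
# rear top edge of the remover, chute geometry: wrist px of rear bottom ~ lifter/remover edge
E
```

```text
pos [0.5855 0.0939 0.0295] yaw y 78.53 cmd [0.0002 0.     0.0018] twist -0.0004 F [2.72 0.91 4.83] open 0.5599499202732524 t 10.15 down [ 3.e-04  0.e+00 -1.e+00]
(15, 82, 162, 174) ((95.02139282226562, 169.045654296875), (176.84347534179688, 157.03976440429688), 88.10347747802734) 22457.0
(13, 84, 164, 172) ((94.5, 169.5), (171.0, 163.0), 90.0) 22472.5
lifter (28, 0, 131, 84)
```

```bash
python3 -c "
from plant import manip
print(manip.sign_off())"
```

```text
the job is handed in; nothing more can be done
None
```

I handed the job in at about 10 s with one finger holding the key about 9–10 mm down and the other stopping the popped-out remover, at rest, partway down the chute; the verdict was not shown.

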